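# Crib the spacers, then hold the scale lever level

### The job

Build up the spacer crib for the cast scale lever: lay the two loose blue slats flat across the dark runners, centred and square, one over each pair of yellow marks, and let go of them. Then pick up the green lever from above by its balance point (well off its middle, towards the big steel boss) and finish while holding it, still and level, about 5 cm clear above the slats, crosswise over them, with its balance point over the middle of the crib, so its underside can be inspected; do not put it down or let go. Leave the test weight, the jar and the vial alone.

Things in the scene. Friction and masses are not known exactly. Their poses are not given: they have to be found in the camera images.
- crib: Fixed crib: aluminium plate 124 (x) x 130 (y) x 8 mm, with two dark steel runners along its y, each 16 wide, 122 long, 16 mm high, at x = -40 and +40 mm; their tops are 24 mm above the table, 64 mm open between them. Yellow bands 20 mm wide on both at y = -38 and +38 mm. Origin at the centre of the plate's underside, on the table; z up.
- crib_top (a point): Point in the middle of the crib, level with the tops of the runners (24 mm above the crib's origin).
- mark_left (a point): Point midway between the two yellow bands at y = +38 mm of the crib, level with the runner tops: the middle of a laid slat's underside belongs here.
- mark_right (a point): The same for the bands at y = -38 mm of the crib.
- slat_a: Loose blue plastic slat, 120 (x) x 18 (y) x 16 mm high (z), about 40 g, lying on the table; origin at the centre of its underside, x along its length. Laid, its length is along the crib's x. The two slats are alike; either may go on either pair of marks.
- slat_b: The other blue slat, the same size and origin.
- lever: Loose cast lever, 200 mm long, 0.4 to 0.6 kg, flat on the table, pointing any way. Green bar along x: 16 wide, x -92 to +58 mm, 4 to 26 mm above the underside. Heavy steel boss at x = +79 mm (42 in diameter, 34 high) and small green eye at x = -87.5 mm (25 in diameter, 28 high) stand on the table. Origin mid-length on the underside, z up. Held, its x is along the crib's y, either way round.
- lever_balance (a point): Balance point (centre of mass) of the lever, inside the bar 36 mm from the lever's origin towards the steel boss (+x) and 15 mm above the underside; the bar's flat sides can be gripped there (16 mm wide).
- weight: Bystander: grey steel test weight with a knob, 38 mm in diameter, 54 mm high; origin at the centre of its underside.
- jar: Bystander: white sample jar with blue cap, 51 mm in diameter, 62 mm high; origin at the centre of its underside.
- vial: Bystander: amber vial with white cap, 28 mm in diameter, 68 mm high; origin at the centre of its underside.

How it is judged:
By the outcome, as a careful person would: the job done as asked, in the order asked, and still so for the second after the job is handed in, while the arm keeps its last pose, push and grip.
It also fails if it takes over 72 s, if anything falls off the work surface, if the arm or the gripper's body presses on something with over 40 N, if the wrist force passes 120 N, or if a joint passes its speed limit or range.

### The arm

A 6-joint arm with a two-finger parallel gripper is mounted at the origin on a cart in front of the work surface, level with it; the furniture and walls round the work are solid. World frame = base frame: x ahead of the robot, y to its left, z up, the work surface at z = 0. Lengths are in m, angles in degrees, forces in N, time in s.
With the tool pointing down it reaches from about 0.425 to 0.95 m from the base axis. Payload 3.5 kg.
Tool frame: the origin (TCP) lies at the very end of the fingers, on their centre line; the grasp point (between the pads) lies 19 mm behind it (r.grip_point_offset is the distance from the TCP to the grasp point, in m); z points along the fingers, y is the line along which they close (so a half turn about z gives the same grasp; the last joint's range is limited). The gripper opens to 85 mm and grips with 20 to 120 N. Pads are 22 mm wide; open, the fingers measure 114 mm over their backs; the gripper's body (76 mm by 85 mm) begins 54 mm behind the grasp point. The pads swing forward as they close: fully open they stand 13 mm farther back than shut.
Start: joints at [-81.532, 16.404, 90.338, -0, 73.258, -8.594], TCP at [0.198, -0.645, 0.231] pointing down, gripper open.
Joint ranges: [-158.93, 158.93], [-51.34, 127.21], [12.03, 142.37], [-87.48, 267.48], [13.55, 161.25], [-162.69, 162.69]. Speed limits (degrees/s): [159.86, 159.86, 180, 180, 180, 180].

### API

Orientations are given as a 3x3 rotation matrix whose columns are the frame's x, y, z axes.
In Python, from station import r gives the robot as it stands.
- The arm moves only by the tool move_arm, never from a script. Its argument "steps" is one flat list of numbers, 7 for each row, row after row: the shift along the tool's x, y, z as a fraction of full scale, then the turn, a rotation vector about the tool's x, y, z as a fraction of full scale, then the gripper's target within -1 to 1 (shut at 1, half-way at 0, fully open at -1). A call has 1 to 5 rows; each row shifts and turns the commanded pose from where the row before left it, along the tool's axes as they then stand; what a row does not reach is not made up. Full scale, the value 1, is 60 mm for a shift and 4 degrees for a turn. A row lasts 1/8 s, in which the tool goes at most 62.5 mm and 10.7 degrees, less where a joint would pass 70% of its speed; a pose out of reach is approached as far as the arm can. A call with a number of a shift or a turn outside -1 to 1 is refused whole. A call with a gripper value outside its range is refused whole. The fingers move at their own pace and stop on an object; "newtons" is the grip in N (left out, the last holds). Time passes only in rows, so rows that do not move let the fingers close. It gives the time, the measured TCP pose, the force, the opening and the grip force at its end, in the units of the state.
- r.read_state(): the state, without advancing time (a new reading comes with each control period).
- r.camera(name): name is "scene" or "top" or "wrist"; returns a dict with "image" (400x640x3 uint8, red, green, blue), "K" (3x3 intrinsics, pixels), "position" and "orientation" of the camera in the world. Camera axes: x right, y up, looking along -z (the intrinsics and any distortion apply to the point x, -y, -z); pixel columns grow to the right and rows downward; lengths in m; the calibration is good to about 2 mm. A picture is of the moment at which its call begins. There is no depth.
- r.job_done(): hands the job in; it is judged then, once.
The state is a dict: "t": time; "joint_pos": joint angles; "dq": joint speeds; "joint_efforts": joint torques, N m; "position": TCP position; "tool_rot": TCP orientation; "wrist_force": force on the tool from outside, world axes, zero at the start; "torque": the same for the moment, N m; "opening": finger opening in m; "grasp_force": force on a finger pad.
Only numpy, scipy, OpenCV 4.12 (cv2) and the standard library are available. Lean on these libraries where they do the work, as an engineer would, in place of code of your own. Each camera call takes 0.05 s, during which the arm holds its last target. There are 200 camera calls.

## Working session

There is one attempt and no reset: what is moved stays moved. The work goes in short steps, Python scripts to look and compute and a tool call to move; the robot and the scene stay as the last step left them, time stands still between calls to the robot, and variables do not carry over. Pictures are saved under pics/ and viewed, at most 10 in all, crops included, and the job is handed in when it is done.

Besides the shell and the picture viewer there is one more tool, called after "Request:" as name(argument=value, ...) on one line, values as JSON. move_arm: Moves the arm, as the interface text tells. Its arguments: {"type":"object","properties":{"steps":{"type":"array","items":{"type":"number"}},"newtons":{"type":"number"}},"required":["steps"]}

```bash
mkdir -p pics; python3 - <<'E'
from station import r
import cv2,pickle
d={}
for n in("scene","top"):
    c=r.camera(n);d[n]=c;cv2.imwrite(f"pics/{n}0.png",c["image"][...,::-1]);print(n,c["K"],c["position"],c["orientation"],[k for k in c])
pickle.dump(d,open("c0.pkl","wb"))
s=r.read_state();print(s)
E
```

```text
scene [[466.36556145   0.         320.14916718]
 [  0.         466.36556145 197.17366685]
 [  0.           0.           1.        ]] [-0.07515105  0.44103527  0.92970724] [[-0.63550143  0.57519273 -0.51506432]
 [-0.77209914 -0.47263141  0.42483229]
 [ 0.00092487  0.66766224  0.74446375]] ['image', 'K', 'position', 'orientation']
top [[477.79768678   0.         322.11853738]
 [  0.         477.79768678 193.81091345]
 [  0.           0.           1.        ]] [ 0.30402581 -0.06472135  0.99861097] [[ 0.07694558  0.97065081 -0.22785167]
 [-0.9970335   0.07447578 -0.01943082]
 [-0.00189111  0.22867087  0.97350196]] ['image', 'K', 'position', 'orientation']
{'t': 0.1, 'joint_pos': array([-8.15318661e+01,  1.64504343e+01,  9.04151733e+01,  5.80125957e-04,
        7.32583912e+01, -8.59576685e+00]), 'dq': array([ 0.03478338, -0.15082685, -0.17221449,  0.01548496,  0.04301477,
       -0.05629443]), 'joint_efforts': array([ 1.03395763e-03, -4.07294583e+01, -2.93699384e+01, -1.37901789e-04,
        3.41254192e-03,  3.45217806e-06]), 'position': array([ 0.19799647, -0.64468227,  0.23005429]), 'tool_rot': array([[ 9.55978996e-01,  2.93434940e-01, -3.09106408e-04],
       [ 2.93434913e-01, -9.55976654e-01,  2.14202012e-03],
       [ 3.33045036e-04, -2.13842886e-03, -9.99997658e-01]]), 'wrist_force': array([-0.60993024,  0.68943102, -0.30170139]), 'torque': array([0.0451192 , 0.00243021, 0.0169807 ]), 'grasp_force': 0.0, 'opening': 0.08547521724537595}
```

View pics/top0.png

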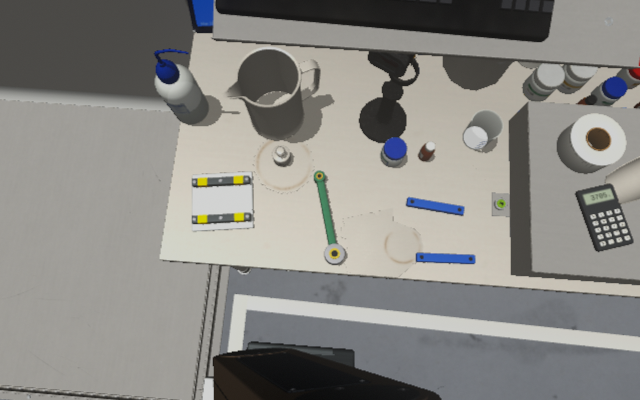

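View pics/scene0.png

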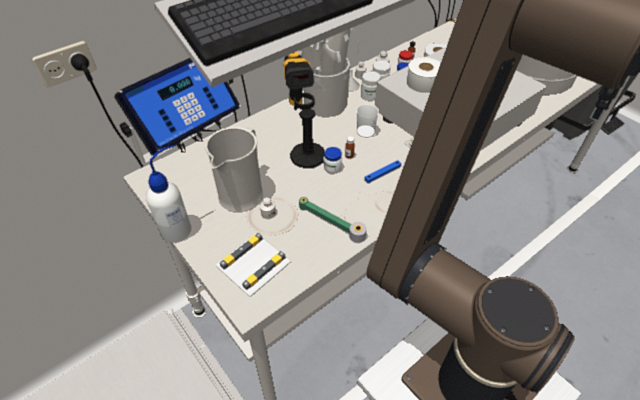

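The top view shows the crib around (222,202), with runners at rows 181 and 217. The lever's eye is at (320,176) and its boss at (335,253). The slats are at (435,206) and (445,258), and the weight, jar and vial are at (281,155), (395,150) and (427,152). Next I'll measure these.

```bash
cat > h.py <<'E'
import numpy as np,cv2
def ray(c,uv,z):
    uv=np.atleast_2d(uv).astype(float);K=c["K"]
    d=np.c_[(uv[:,0]-K[0,2])/K[0,0],-(uv[:,1]-K[1,2])/K[1,1],-np.ones(len(uv))]@np.array(c["orientation"]).T
    p=np.array(c["position"]);return p+d*((z-p[2])/d[:,2])[:,None]
def masks(im):
    h=cv2.cvtColor(im,cv2.COLOR_RGB2HSV)
    return dict(blue=cv2.inRange(h,(105,120,60),(125,255,255)),green=cv2.inRange(h,(60,90,40),(90,255,255)),yellow=cv2.inRange(h,(22,150,100),(34,255,255)))
def blobs(c,name,z,amin,box=None):
    m=masks(c["image"])[name]
    if box: k=np.zeros_like(m);k[box[1]:box[3],box[0]:box[2]]=1;m=m*k
    n,l,st,ce=cv2.connectedComponentsWithStats(m);out=[]
    for i in range(1,n):
        if st[i,4]<amin:continue
        v,u=np.nonzero(l==i);P=ray(c,np.c_[u,v],z)[:,:2].astype(np.float32)
        (ctr,sz,a)=cv2.minAreaRect(P)
        if sz[0]<sz[1]:a+=90;sz=sz[::-1]
        out.append((st[i,4],ce[i].round(1),np.round(P.mean(0),4),np.round(ctr,4),np.round(sz,4),round((a+90)%180-90,1)))
    return out
E
python3 - <<'E'
import pickle;from h import *
c=pickle.load(open("c0.pkl","rb"))["top"]
for n,z,a,b in(("blue",.016,60,(400,190,490,270)),("green",.026,60,(300,160,350,270)),("yellow",.024,15,(180,160,270,240))):
    print(n);[print(*o) for o in blobs(c,n,z,a,b)]
print(ray(c,(335,253.5),.034),ray(c,(319.5,176),.028),ray(c,[(281,150)],.054),ray(c,(395,145),.062),ray(c,(428,147),.068),ray(c,[(191,172),(252,172),(192,231),(254,229)],.008))
E
```

```text
blue
457 [435.1 205.8] [ 0.5263 -0.2835] [ 0.5264 -0.2829] [0.1186 0.0178] 84.6
481 [445. 258.] [ 0.4186 -0.3064] [ 0.4186 -0.3063] [0.1187 0.0171] -87.8
green
438 [325.3 209.2] [ 0.4997 -0.0542] [ 0.5057 -0.0548] [0.1533 0.0211] 16.7
yellow
73 [238.  179.6] [0.5494 0.1342] [0.5487 0.1341] [0.0176 0.0169] 6.6
73 [202.  181.6] [0.5392 0.2094] [0.5386 0.2093] [0.0177 0.0169] 7.6
87 [238.6 217. ] [0.4698 0.1236] [0.4697 0.1237] [0.0192 0.0168] -85.6
80 [202. 219.] [0.4596 0.1985] [0.4596 0.1986] [0.0176 0.0166] 7.6
[[ 0.40862561 -0.08084749  0.034     ]] [[ 0.56918057 -0.03688828  0.028     ]] [[0.61172998 0.04642842 0.054     ]] [[ 0.63784907 -0.18794787  0.062     ]] [[ 0.63655526 -0.25467237  0.068     ]] [[0.56239111 0.24036162 0.008     ]
 [0.5724338  0.10931598 0.008     ]
 [0.43534978 0.2203844  0.008     ]
 [0.44949946 0.09145397 0.008     ]]
```

```bash
cat > p.py <<'E'
# python3 p.py x y z yaw n grip : rows in tool units from the measured pose to the target (tool down), tilt mended
import sys,numpy as np
from station import r
from scipy.spatial.transform import Rotation as R
x,y,z,yaw,n,g=map(float,sys.argv[1:7]);n=int(n)
s=r.read_state();p=np.array(s["position"]);T=np.array(s["tool_rot"])
c,k=np.cos(np.radians(yaw)),np.sin(np.radians(yaw))
G=np.array([[c,k,0],[k,-c,0],[0,0,-1]]);t=np.array([x,y,z])
print("at",p.round(4),"yaw",round(np.degrees(np.arctan2(T[1,0],T[0,0])),2),"t",round(s["t"],2),"F",np.round(s["wrist_force"],1),"open",round(s["opening"],4),"gf",round(s["grasp_force"],1))
for i in range(n):
    w=R.from_matrix(T.T@G).as_rotvec(degrees=True)/(n-i)
    d=T.T@(t-p)/(n-i)
    a=np.round(d/.06,2);b=np.round(w/4,2)
    print(", ".join(f"{v:g}" for v in [*a,*b,g]),end=", \n" if i%5==4 else ",  ")
    p=p+T@(a*.06);T=T@R.from_rotvec(b*4,degrees=True).as_matrix()
print("\nend err mm",((t-p)*1000).round(2))
E
python3 p.py 0.4186 -0.3063 0.20 92.2 20 -1
```

```text
at [ 0.198  -0.6447  0.2301] yaw 17.06 t 0.1 F [-0.6  0.7 -0.3] open 0.0855 gf 0.0
0.26, -0.22, 0.03, -0, -0, -0.94, -1,  0.27, -0.2, 0.03, -0, -0, -0.94, -1,  0.28, -0.18, 0.03, -0, -0, -0.94, -1,  0.3, -0.16, 0.02, -0, -0, -0.94, -1,  0.31, -0.14, 0.03, -0, -0, -0.94, -1, 
0.31, -0.12, 0.02, -0, -0, -0.94, -1,  0.32, -0.1, 0.03, -0, -0, -0.94, -1,  0.33, -0.08, 0.02, -0, -0, -0.94, -1,  0.33, -0.06, 0.03, -0, -0, -0.94, -1,  0.33, -0.03, 0.02, -0, -0, -0.94, -1, 
0.34, -0.01, 0.03, -0, -0, -0.94, -1,  0.34, 0.01, 0.02, -0, -0, -0.94, -1,  0.33, 0.03, 0.03, -0, -0, -0.94, -1,  0.33, 0.05, 0.02, -0, -0, -0.94, -1,  0.33, 0.07, 0.03, -0, -0, -0.94, -1, 
0.32, 0.1, 0.02, -0, -0.01, -0.94, -1,  0.32, 0.12, 0.03, -0, -0.01, -0.94, -1,  0.31, 0.14, 0.02, -0, -0, -0.93, -1,  0.3, 0.16, 0.03, -0, -0.01, -0.94, -1,  0.28, 0.17, 0.02, -0.01, -0, -0.93, -1, 

end err mm [-0.    0.06 -0.01]
```

Request:
move_arm(steps=[0.26, -0.22, 0.03, 0, 0, -0.94, -1, 0.27, -0.2, 0.03, 0, 0, -0.94, -1, 0.28, -0.18, 0.03, 0, 0, -0.94, -1, 0.3, -0.16, 0.02, 0, 0, -0.94, -1, 0.31, -0.14, 0.03, 0, 0, -0.94, -1])

```text
t: 0.72
position: [0.2536, -0.5594, 0.2222]
tool_rot: [[0.809, 0.588, -0.0], [0.588, -0.809, 0.001], [0.0, -0.001, -1.0]]
wrist_force: [-1.3, 0.3, 0.4]
opening: 0.0852
grasp_force: 0.0
```

Request:
move_arm(steps=[0.31, -0.12, 0.02, 0, 0, -0.94, -1, 0.32, -0.1, 0.03, 0, 0, -0.94, -1, 0.33, -0.08, 0.02, 0, 0, -0.94, -1, 0.33, -0.06, 0.03, 0, 0, -0.94, -1, 0.33, -0.03, 0.02, 0, 0, -0.94, -1])

```text
t: 1.35
position: [0.3084, -0.4751, 0.2151]
tool_rot: [[0.576, 0.817, -0.0], [0.817, -0.576, 0.001], [0.001, -0.001, -1.0]]
wrist_force: [0.2, 0.1, -0.4]
opening: 0.0854
grasp_force: 0.0
```

Request:
move_arm(steps=[0.34, -0.01, 0.03, 0, 0, -0.94, -1, 0.34, 0.01, 0.02, 0, 0, -0.94, -1, 0.33, 0.03, 0.03, 0, 0, -0.94, -1, 0.33, 0.05, 0.02, 0, 0, -0.94, -1, 0.33, 0.07, 0.03, 0, 0, -0.94, -1])

```text
t: 1.98
position: [0.3639, -0.3904, 0.2079]
tool_rot: [[0.28, 0.96, 0.0], [0.96, -0.28, -0.0], [-0.0, 0.0, -1.0]]
wrist_force: [-0.2, -0.2, 0.1]
opening: 0.0854
grasp_force: 0.0
```

Request:
move_arm(steps=[0.32, 0.1, 0.02, 0, 0, -0.94, -1, 0.32, 0.12, 0.03, 0, 0, -0.94, -1, 0.31, 0.14, 0.02, 0, 0, -0.93, -1, 0.3, 0.16, 0.03, 0, 0, -0.94, -1, 0.28, 0.17, 0.02, 0, 0, -0.93, -1])

```text
t: 2.6
position: [0.4194, -0.3058, 0.2006]
tool_rot: [[-0.043, 0.999, -0.0], [0.999, 0.043, 0.0], [0.0, 0.0, -1.0]]
wrist_force: [0.2, 0.1, 0.1]
opening: 0.0852
grasp_force: 0.0
```

```bash
python3 - <<'E'
from station import r
from h import *
c=r.camera("wrist");cv2.imwrite("pics/w1.png",c["image"][...,::-1])
print(c["position"],c["K"][0,0],np.array(c["orientation"]).round(3))
[print(*o) for o in blobs(c,"blue",.016,300)]
E
python3 p.py 0.4186 -0.3063 0.10 92.2 3 -1
```

```text
[ 0.41622945 -0.23243609  0.34415372] 350.0777289303456 [[ 0.999 -0.042 -0.013]
 [ 0.044  0.956  0.292]
 [-0.    -0.292  0.956]]
3428 [609.1  48.3] [ 0.6664 -0.1814] [ 0.6651 -0.1821] [0.0551 0.0529] -72.5
2283 [432.4 155.7] [ 0.527  -0.2813] [ 0.5263 -0.2843] [0.1187 0.0188] 84.5
2117 [316.6 175.5] [ 0.4192 -0.3051] [ 0.4195 -0.3081] [0.1187 0.017 ] -87.9
at [ 0.4202 -0.3041  0.2004] yaw 92.58 t 2.65 F [ 1.1  0.8 -0.2] open 0.0854 gf 0.0
-0.01, -0.01, 0.56, 0, -0.01, 0.03, -1,  -0.01, -0.01, 0.56, 0, -0.01, 0.03, -1,  -0.02, -0.01, 0.55, 0.01, -0.01, 0.03, -1,  
end err mm [ 0.1   0.15 -0.17]
```

View pics/w1.png

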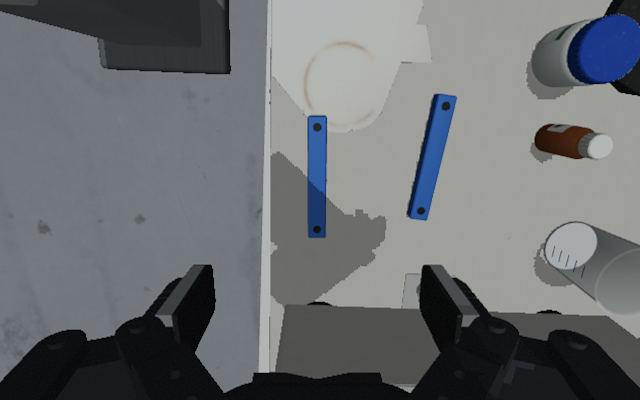

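Slat b is confirmed at (0.419, -0.307), yaw 92.2°, which agrees with the top view. In the wrist picture it sits at pixel (317,176) and slat a at (432,156). I'll descend now.

```bash
python3 p.py 0.4190 -0.3068 0.003 92.2 5 -1
```

```text
at [ 0.4202 -0.3041  0.2004] yaw 92.58 t 2.65 F [ 1.1  0.8 -0.2] open 0.0854 gf 0.0
-0.01, -0, 0.66, 0, -0.01, 0.02, -1,  -0.01, -0.01, 0.66, 0, -0, 0.02, -1,  -0.01, -0, 0.66, 0, -0.01, 0.02, -1,  -0.01, -0.01, 0.65, 0, -0, 0.02, -1,  -0.01, -0, 0.66, 0.01, -0.01, 0.01, -1, 

end err mm [-0.17  0.14  0.03]
```

Request:
move_arm(steps=[0, 0, 0.7, 0, 0, 0.02, -0.3, 0, 0, 0.7, 0, 0, 0, -0.3, 0, 0, 0.7, 0, 0, 0, -0.3, 0, 0, 0.2, 0, 0, 0, -0.3, 0, 0, 0, 0, 0, 0, -0.3], newtons=30)

```text
t: 3.28
position: [0.4187, -0.307, 0.0626]
tool_rot: [[-0.037, 0.999, -0.001], [0.999, 0.037, 0.001], [0.001, -0.001, -1.0]]
wrist_force: [-0.6, 0.7, 0.5]
opening: 0.0556
grasp_force: 0.0
```

```bash
python3 p.py 0.4190 -0.3068 0.003 92.2 3 -0.3
```

```text
at [ 0.4187 -0.307   0.0626] yaw 92.12 t 3.27 F [-0.6  0.7  0.5] open 0.0556 gf 0.0
0, 0, 0.33, -0, -0, -0.01, -0.3,  0, 0, 0.33, -0, -0, -0, -0.3,  0, 0.01, 0.33, -0.01, -0.01, -0.01, -0.3,  
end err mm [-0.29  0.1  -0.23]
```

Request:
move_arm(steps=[0, 0, 0.5, 0, 0, 0, -0.3, 0, 0, 0.4, 0, 0, 0, -0.3, 0, 0, 0.09, 0, 0, 0, -0.3, 0, 0, 0, 0, 0, 0, 1, 0, 0, 0, 0, 0, 0, 1], newtons=30)

```text
t: 3.9
position: [0.4197, -0.3081, 0.005]
tool_rot: [[-0.037, 0.999, 0.002], [0.999, 0.037, -0.002], [-0.002, 0.002, -1.0]]
wrist_force: [0.0, -0.2, 0.3]
opening: 0.0196
grasp_force: 0.0
```

Request:
move_arm(steps=[0, 0, 0, 0, 0, 0, 1, 0, 0, 0, 0, 0, 0, 1, 0, 0, 0, 0, 0, 0, 1])

```text
t: 4.28
position: [0.4198, -0.3082, 0.0051]
tool_rot: [[-0.037, 0.999, 0.002], [0.999, 0.037, -0.002], [-0.003, 0.002, -1.0]]
wrist_force: [0.0, 0.4, 5.5]
opening: 0.0169
grasp_force: 30.9
```

Request:
move_arm(steps=[0, 0, -0.3, 0, 0, 0, 1, 0, 0, -0.6, 0, 0, 0, 1, 0, 0, -0.7, 0, 0, 0, 1, 0, 0, -0.6, 0, 0, 0, 1, 0, 0, 0, 0, 0, 0, 1])

```text
t: 4.9
position: [0.4204, -0.3087, 0.1399]
tool_rot: [[-0.037, 0.999, 0.006], [0.999, 0.037, -0.006], [-0.006, 0.005, -1.0]]
wrist_force: [0.7, -0.9, -1.3]
opening: 0.0171
grasp_force: 30.1
```

```bash
python3 p.py 0.4994 0.2041 0.13 7.65 25 1
```

```text
at [ 0.4204 -0.3087  0.1399] yaw 92.11 t 4.9 F [ 0.7 -0.9 -1.3] open 0.0171 gf 30.1
0.34, 0.07, 0, 0.01, 0, 0.84, 1,  0.34, 0.04, 0, 0.01, 0, 0.84, 1,  0.35, 0.03, 0.01, 0, 0, 0.84, 1,  0.35, 0, 0, 0.01, 0, 0.85, 1,  0.35, -0.02, 0.01, 0, 0, 0.84, 1, 
0.34, -0.04, 0, 0.01, 0, 0.85, 1,  0.34, -0.06, 0.01, 0.01, 0, 0.84, 1,  0.34, -0.08, 0, 0, 0, 0.85, 1,  0.33, -0.1, 0.01, 0.01, 0, 0.84, 1,  0.33, -0.11, 0.01, 0, 0, 0.85, 1, 
0.32, -0.13, 0, 0.01, 0, 0.84, 1,  0.31, -0.15, 0.01, 0, 0, 0.85, 1,  0.3, -0.17, 0, 0.01, 0, 0.84, 1,  0.29, -0.19, 0.01, 0.01, 0, 0.85, 1,  0.28, -0.2, 0, 0, 0, 0.84, 1, 
0.27, -0.22, 0.01, 0.01, 0, 0.85, 1,  0.25, -0.24, 0.01, 0, 0, 0.84, 1,  0.24, -0.25, 0, 0.01, 0, 0.85, 1,  0.22, -0.26, 0.01, 0, 0, 0.84, 1,  0.21, -0.28, 0, 0.01, 0, 0.85, 1, 
0.19, -0.29, 0.01, 0.01, 0, 0.84, 1,  0.17, -0.3, 0, 0, 0.01, 0.85, 1,  0.15, -0.31, 0.01, 0.01, 0, 0.84, 1,  0.14, -0.31, 0, 0, 0.01, 0.85, 1,  0.12, -0.32, 0.01, 0.01, 0, 0.84, 1, 

end err mm [-0.33  0.24  0.  ]
```

Request:
move_arm(steps=[0.34, 0.07, 0, 0.01, 0, 0.84, 1, 0.34, 0.04, 0, 0.01, 0, 0.84, 1, 0.35, 0.03, 0.01, 0, 0, 0.84, 1, 0.35, 0, 0, 0.01, 0, 0.85, 1, 0.35, -0.02, 0.01, 0, 0, 0.84, 1])

```text
t: 5.52
position: [0.4334, -0.2023, 0.1328]
tool_rot: [[0.256, 0.967, -0.004], [0.967, -0.256, 0.002], [0.001, -0.005, -1.0]]
wrist_force: [0.3, 0.2, -0.8]
opening: 0.017
grasp_force: 30.1
```

Request:
move_arm(steps=[0.34, -0.04, 0, 0.01, 0, 0.85, 1, 0.34, -0.06, 0.01, 0.01, 0, 0.84, 1, 0.34, -0.08, 0, 0, 0, 0.85, 1, 0.33, -0.1, 0.01, 0.01, 0, 0.84, 1, 0.33, -0.11, 0.01, 0, 0, 0.85, 1])

```text
t: 6.15
position: [0.4485, -0.0999, 0.131]
tool_rot: [[0.527, 0.85, -0.007], [0.85, -0.527, 0.002], [-0.002, -0.007, -1.0]]
wrist_force: [-0.1, -0.1, -0.9]
opening: 0.0171
grasp_force: 30.1
```

Request:
move_arm(steps=[0.32, -0.13, 0, 0.01, 0, 0.84, 1, 0.31, -0.15, 0.01, 0, 0, 0.85, 1, 0.3, -0.17, 0, 0.01, 0, 0.84, 1, 0.29, -0.19, 0.01, 0.01, 0, 0.85, 1, 0.28, -0.2, 0, 0, 0, 0.84, 1])

```text
t: 6.78
position: [0.4649, 0.0021, 0.1298]
tool_rot: [[0.751, 0.661, -0.009], [0.661, -0.751, 0.003], [-0.005, -0.008, -1.0]]
wrist_force: [0.5, -0.7, -0.1]
opening: 0.0167
grasp_force: 30.1
```

Request:
move_arm(steps=[0.27, -0.22, 0.01, 0.01, 0, 0.85, 1, 0.25, -0.24, 0.01, 0, 0, 0.84, 1, 0.24, -0.25, 0, 0.01, 0, 0.85, 1, 0.22, -0.26, 0.01, 0, 0, 0.84, 1, 0.21, -0.28, 0, 0.01, 0, 0.85, 1])

```text
t: 7.4
position: [0.4809, 0.1045, 0.1281]
tool_rot: [[0.91, 0.414, -0.01], [0.414, -0.91, 0.004], [-0.007, -0.008, -1.0]]
wrist_force: [-0.3, -0.6, -1.6]
opening: 0.0173
grasp_force: 30.1
```

Request:
move_arm(steps=[0.19, -0.29, 0.01, 0.01, 0, 0.84, 1, 0.17, -0.3, 0, 0, 0.01, 0.85, 1, 0.15, -0.31, 0.01, 0.01, 0, 0.84, 1, 0.14, -0.31, 0, 0, 0.01, 0.85, 1, 0.12, -0.32, 0.01, 0.01, 0, 0.84, 1])

```text
t: 8.02
position: [0.4969, 0.206, 0.1267]
tool_rot: [[0.991, 0.131, -0.009], [0.131, -0.991, 0.006], [-0.008, -0.007, -1.0]]
wrist_force: [0.7, 0.6, -0.3]
opening: 0.0171
grasp_force: 30.1
```

Request:
move_arm(steps=[0, 0, 0.3, 0, 0, 0, 1, 0, 0, 0.3, 0, 0, 0, 1, 0, 0, 0, 0, 0, 0, 1, 0, 0, 0, 0, 0, 0, 1])

```text
t: 8.52
position: [0.4977, 0.2053, 0.0918]
tool_rot: [[0.991, 0.133, -0.007], [0.133, -0.991, 0.006], [-0.006, -0.007, -1.0]]
wrist_force: [0.8, -0.2, -0.1]
opening: 0.017
grasp_force: 30.1
```

```bash
python3 p.py 0.4994 0.2041 0.06 7.65 2 1; python3 - <<'E'
from station import r
from h import *
c=r.camera("wrist");cv2.imwrite("pics/w2.png",c["image"][...,::-1])
[print(*o) for o in blobs(c,"yellow",.024,100)]
print(); [print(*o) for o in blobs(c,"blue",.11,300)]
E
```

```text
at [0.4977 0.2053 0.0918] yaw 7.63 t 8.53 F [ 0.8 -0.2 -0.1] open 0.017 gf 30.1
0.01, 0.01, 0.26, -0.05, 0.04, -0, 1,  0.02, 0.02, 0.27, -0.05, 0.05, -0.01, 1,  
end err mm [-0.17  0.23  0.04]
691 [445.7 151. ] [0.5506 0.1337] [0.5505 0.1336] [0.02   0.0156] -82.3
656 [433.  271.4] [0.4707 0.1226] [0.4706 0.1226] [0.0199 0.0157] -82.1

9822 [316.9 251.2] [0.5126 0.2062] [0.5072 0.2055] [0.1055 0.0166] 7.7
```

View pics/w2.png

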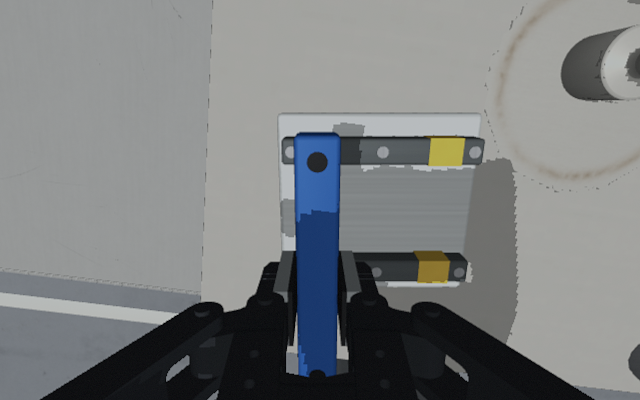

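```bash
python3 - <<'E'
from station import r
from h import *
c=r.camera("wrist")
im=c["image"].astype(int)
for z in(.103,):
  P=ray(c,[(317,161.5),(317,377)],z);print(P,np.linalg.norm(P[1]-P[0]),P.mean(0))
  print(ray(c,[(298,133),(338,133)],z))
m=masks(c["image"])["blue"];v,u=np.nonzero(m);print(v.min(),v.max())
t=__import__("pickle").load(open("c0.pkl","rb"))["top"]
print(ray(t,[(412.5,202.5),(460,209.5)],.016))
E
```

```text
[[0.54847387 0.21120855 0.103     ]
 [0.44766403 0.19755798 0.103     ]] 0.10172984830103508 [0.49806895 0.20438327 0.103     ]
[[0.55814815 0.21967285 0.103     ]
 [0.56015637 0.2048883  0.103     ]]
133 376
[[ 0.52983619 -0.23604718  0.016     ]
 [ 0.5224441  -0.33574794  0.016     ]]
```

```bash
python3 p.py 0.499 0.2045 0.031 7.75 5 1
```

```text
at [0.4984 0.2056 0.0928] yaw 7.64 t 8.62 F [ 0.6 -0.4 -0.3] open 0.017 gf 30.1
0, 0.01, 0.21, -0.02, 0.01, -0.01, 1,  0, 0, 0.2, -0.02, 0.01, -0, 1,  0, 0, 0.21, -0.02, 0.01, -0.01, 1,  0.01, 0.01, 0.2, -0.02, 0.01, -0, 1,  -0, 0, 0.21, -0.02, 0.02, -0.01, 1, 

end err mm [ 0.03 -0.22  0.04]
```

Request:
move_arm(steps=[0.01, 0.01, 0.3, -0.02, 0.01, -0.01, 1, 0.01, 0.01, 0.3, -0.02, 0.01, 0, 1, 0, 0, 0.25, -0.02, 0.01, -0.01, 1, 0, 0, 0.15, -0.02, 0.01, 0, 1, 0, 0, 0, 0, 0, 0, 1])

```text
t: 9.25
position: [0.4982, 0.205, 0.031]
tool_rot: [[0.991, 0.135, -0.005], [0.135, -0.991, 0.001], [-0.005, -0.001, -1.0]]
wrist_force: [-1.1, 0.0, 0.1]
opening: 0.0168
grasp_force: 30.1
```

Request:
move_arm(steps=[0, 0, 0.03, 0, 0, 0, 1, 0, 0, 0, 0, 0, 0, 1])

```text
t: 9.5
position: [0.4993, 0.2052, 0.0309]
tool_rot: [[0.991, 0.135, -0.001], [0.135, -0.991, 0.001], [-0.001, -0.002, -1.0]]
wrist_force: [0.0, -0.3, 0.0]
opening: 0.0171
grasp_force: 30.1
```

Request:
move_arm(steps=[0, 0, 0.03, 0, 0, 0, 1, 0, 0, 0, 0, 0, 0, 1])

```text
t: 9.75
position: [0.4995, 0.2052, 0.0292]
tool_rot: [[0.991, 0.135, -0.001], [0.135, -0.991, 0.001], [-0.001, -0.002, -1.0]]
wrist_force: [-0.0, 0.4, 1.9]
opening: 0.0172
grasp_force: 30.3
```

Request:
move_arm(steps=[0, 0, 0, 0, 0, 0, 0.4, 0, 0, 0, 0, 0, 0, 0.3, 0, 0, 0, 0, 0, 0, 0.3])

```text
t: 10.12
position: [0.4988, 0.2051, 0.0284]
tool_rot: [[0.991, 0.135, -0.003], [0.135, -0.991, 0.001], [-0.003, -0.002, -1.0]]
wrist_force: [0.1, -0.4, 0.5]
opening: 0.0298
grasp_force: 0.0
```

Request:
move_arm(steps=[0, 0, -0.3, 0, 0, 0, 0.3, 0, 0, -0.7, 0, 0, 0, 0.3, 0, 0, -0.8, 0, 0, 0, 0.3, 0, 0, -0.4, 0, 0, 0, 0.3, 0, 0, 0, 0, 0, 0, 0.3])

```text
t: 10.75
position: [0.5012, 0.2054, 0.1644]
tool_rot: [[0.991, 0.135, 0.005], [0.135, -0.991, 0.003], [0.005, -0.002, -1.0]]
wrist_force: [-0.9, -0.7, -0.3]
opening: 0.0301
grasp_force: 0.0
```

```bash
python3 - <<'E'
from station import r
from h import *
for n in("wrist","top"):
  c=r.camera(n);cv2.imwrite(f"pics/{n}3.png",c["image"][...,::-1])
  print(n);[print(*o) for o in blobs(c,"yellow",.024,15)+blobs(c,"blue",.040,300)]
E
python3 p.py 0.5265 -0.284 0.13 84.6 25 -0.3
```

```text
wrist
20 [330.  143.5] [0.5415 0.1994] [0.5415 0.1994] [0.0152 0.    ] 8.4
476 [412.7 143.4] [0.5506 0.1334] [0.5506 0.1333] [0.02   0.0152] -82.2
387 [405.3 236. ] [0.4713 0.1227] [0.4709 0.1227] [0.0198 0.0159] -82.4
3033 [317.1 190.8] [0.5041 0.2048] [0.5007 0.2045] [0.1183 0.0175] 7.6
top
74 [237.9 179.6] [0.5492 0.1343] [0.5487 0.1341] [0.0176 0.0169] 6.6
53 [238.5 216.3] [0.4711 0.1239] [0.4709 0.1239] [0.0145 0.0145] -83.2
39 [333.9 253.3] [ 0.4099 -0.0788] [ 0.4096 -0.079 ] [0.0183 0.0163] 4.2
517 [202.9  12.2] [0.9289 0.2561] [0.9269 0.2592] [0.0671 0.0504] 5.2
512 [166.9  67.2] [0.7876 0.3169] [0.7946 0.3198] [0.0836 0.0703] -11.8
410 [614.4  87.4] [ 0.8137 -0.6602] [ 0.8138 -0.6603] [0.0553 0.0453] -52.2
383 [394.8 147.8] [ 0.6395 -0.1906] [ 0.6402 -0.1901] [0.0469 0.0443] 2.7
400 [200.2 204. ] [0.488  0.2021] [0.49   0.2038] [0.101  0.0183] 7.7
447 [435.1 205.9] [ 0.5208 -0.2781] [ 0.5209 -0.2775] [0.1157 0.0171] 84.4
at [0.4988 0.2049 0.1604] yaw 7.74 t 10.85 F [ 0.3 -0.1  0.9] open 0.0298 gf 0.0
-0.03, 0.33, 0.02, -0, 0, -0.77, -0.3,  -0.04, 0.32, 0.02, -0, 0, -0.77, -0
[... 275 characters left out ...]
, -0.3,  -0.17, 0.28, 0.02, -0, 0, -0.77, -0.3, 
-0.19, 0.27, 0.02, -0, 0, -0.77, -0.3,  -0.2, 0.26, 0.02, -0, 0, -0.77, -0.3,  -0.22, 0.24, 0.02, -0, 0, -0.77, -0.3,  -0.23, 0.23, 0.02, -0, 0, -0.77, -0.3,  -0.24, 0.22, 0.02, -0, -0, -0.77, -0.3, 
-0.25, 0.21, 0.02, -0, -0, -0.77, -0.3,  -0.26, 0.19, 0.02, -0, -0, -0.77, -0.3,  -0.27, 0.18, 0.02, -0.01, -0, -0.77, -0.3,  -0.28, 0.16, 0.02, -0, -0, -0.76, -0.3,  -0.29, 0.15, 0.02, -0.01, -0, -0.77, -0.3, 
-0.3, 0.13, 0.02, -0, -0, -0.76, -0.3,  -0.31, 0.11, 0.02, -0.01, -0, -0.77, -0.3,  -0.31, 0.1, 0.02, -0, -0, -0.76, -0.3,  -0.32, 0.08, 0.02, -0.01, -0, -0.77, -0.3,  -0.32, 0.07, 0.02, -0, -0, -0.76, -0.3, 

end err mm [-0.11  0.13  0.17]
```

View pics/wrist3.png

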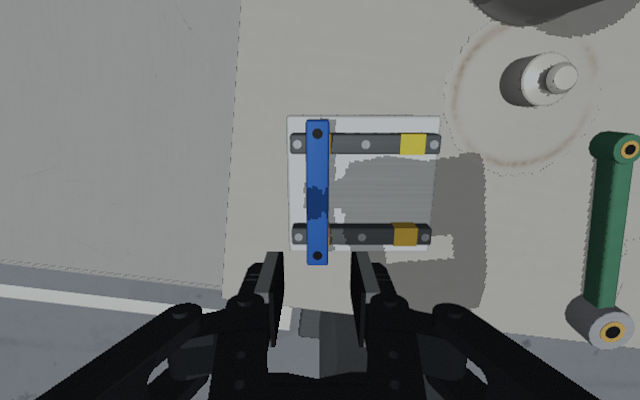

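The first slat lies square on the left marks: in the wrist view its centre is (317,191), and the measurement puts it about 1 mm off. On to slat a.

Request:
move_arm(steps=[-0.03, 0.33, 0.02, 0, 0, -0.77, -0.3, -0.04, 0.32, 0.02, 0, 0, -0.77, -0.3, -0.06, 0.32, 0.02, 0, 0, -0.77, -0.3, -0.08, 0.32, 0.02, 0, 0, -0.77, -0.3, -0.09, 0.31, 0.02, 0, 0, -0.77, -0.3])

```text
t: 11.48
position: [0.5034, 0.1065, 0.1521]
tool_rot: [[0.919, 0.395, -0.007], [0.395, -0.919, 0.001], [-0.006, -0.004, -1.0]]
wrist_force: [0.3, 0.8, 0.3]
opening: 0.0552
grasp_force: 0.0
```

Request:
move_arm(steps=[-0.11, 0.31, 0.02, 0, 0, -0.77, -0.3, -0.13, 0.3, 0.02, 0, 0, -0.77, -0.3, -0.14, 0.29, 0.02, 0, 0, -0.77, -0.3, -0.16, 0.29, 0.02, 0, 0, -0.77, -0.3, -0.17, 0.28, 0.02, 0, 0, -0.77, -0.3])

```text
t: 12.1
position: [0.5094, 0.0088, 0.146]
tool_rot: [[0.781, 0.624, -0.007], [0.624, -0.781, 0.002], [-0.004, -0.006, -1.0]]
wrist_force: [0.2, -0.1, -1.1]
opening: 0.0557
grasp_force: 0.0
```

Request:
move_arm(steps=[-0.19, 0.27, 0.02, 0, 0, -0.77, -0.3, -0.2, 0.26, 0.02, 0, 0, -0.77, -0.3, -0.22, 0.24, 0.02, 0, 0, -0.77, -0.3, -0.23, 0.23, 0.02, 0, 0, -0.77, -0.3, -0.24, 0.22, 0.02, 0, 0, -0.77, -0.3])

```text
t: 12.72
position: [0.5148, -0.0889, 0.1398]
tool_rot: [[0.587, 0.809, -0.007], [0.809, -0.587, 0.003], [-0.002, -0.007, -1.0]]
wrist_force: [-0.1, 0.6, 0.6]
opening: 0.0556
grasp_force: 0.0
```

Request:
move_arm(steps=[-0.25, 0.21, 0.02, 0, 0, -0.77, -0.3, -0.26, 0.19, 0.02, 0, 0, -0.77, -0.3, -0.27, 0.18, 0.02, 0, 0, -0.77, -0.3, -0.28, 0.16, 0.02, 0, 0, -0.76, -0.3, -0.29, 0.15, 0.02, 0, 0, -0.77, -0.3])

```text
t: 13.35
position: [0.5208, -0.1858, 0.1336]
tool_rot: [[0.352, 0.936, -0.006], [0.936, -0.352, 0.003], [0.001, -0.007, -1.0]]
wrist_force: [0.8, -0.7, 0.4]
opening: 0.0554
grasp_force: 0.0
```

Request:
move_arm(steps=[-0.3, 0.13, 0.02, 0, 0, -0.76, -0.3, -0.31, 0.11, 0.02, 0, 0, -0.77, -0.3, -0.31, 0.1, 0.02, 0, 0, -0.76, -0.3, -0.32, 0.08, 0.02, 0, 0, -0.77, -0.3, -0.32, 0.07, 0.02, 0, 0, -0.76, -0.3])

```text
t: 13.98
position: [0.5258, -0.2838, 0.1273]
tool_rot: [[0.093, 0.996, -0.006], [0.996, -0.093, 0.004], [0.003, -0.006, -1.0]]
wrist_force: [-0.1, -1.0, -0.4]
opening: 0.0557
grasp_force: 0.0
```

Request:
move_arm(steps=[0, 0, 0.5, 0, 0, 0, -0.3, 0, 0, 0.5, 0, 0, 0, -0.3, 0, 0, 0, 0, 0, 0, -0.3, 0, 0, 0, 0, 0, 0, -0.3])

```text
t: 14.48
position: [0.5268, -0.2839, 0.0698]
tool_rot: [[0.094, 0.996, -0.003], [0.996, -0.094, 0.002], [0.001, -0.003, -1.0]]
wrist_force: [0.4, 0.5, 0.5]
opening: 0.0556
grasp_force: 0.0
```

```bash
python3 p.py 0.5265 -0.284 0.003 84.6 3 -0.3; python3 - <<'E'
from station import r
from h import *
c=r.camera("wrist")
[print(*o) for o in blobs(c,"blue",.016,300)]
E
```

```text
at [ 0.5268 -0.2839  0.0698] yaw 84.59 t 14.47 F [0.4 0.5 0.5] open 0.0556 gf 0.0
-0, -0, 0.37, -0.02, -0.01, -0, -0.3,  -0, -0, 0.37, -0.01, -0, -0, -0.3,  -0, -0, 0.37, -0.02, -0.01, -0, -0.3,  
end err mm [-0.15 -0.19 -0.16]
7896 [560.6  33.3] [ 0.6608 -0.1913] [ 0.6597 -0.1943] [0.064  0.0367] -5.4
5225 [318.2 215.4] [ 0.528  -0.2793] [ 0.5275 -0.2843] [0.1195 0.0173] 84.5
```

Request:
move_arm(steps=[0, 0, 0.5, -0.02, 0, 0, -0.3, 0, 0, 0.5, -0.02, 0, 0, -0.3, 0, 0, 0.11, 0, 0, 0, -0.3, 0, 0, 0, 0, 0, 0, 1, 0, 0, 0, 0, 0, 0, 1])

```text
t: 15.15
position: [0.5279, -0.2848, 0.0052]
tool_rot: [[0.094, 0.996, 0.003], [0.996, -0.094, -0.001], [-0.001, 0.003, -1.0]]
wrist_force: [-0.3, 0.5, 0.5]
opening: 0.0197
grasp_force: 0.0
```

Request:
move_arm(steps=[0, 0, 0, 0, 0, 0, 1, 0, 0, 0, 0, 0, 0, 1, 0, 0, 0, 0, 0, 0, 1])

```text
t: 15.52
position: [0.5281, -0.2849, 0.0054]
tool_rot: [[0.094, 0.996, 0.003], [0.996, -0.094, -0.001], [-0.001, 0.003, -1.0]]
wrist_force: [0.1, -0.4, 6.6]
opening: 0.0169
grasp_force: 31.8
```

Request:
move_arm(steps=[0, 0, -0.3, 0, 0, 0, 1, 0, 0, -0.6, 0, 0, 0, 1, 0, 0, -0.7, 0, 0, 0, 1, 0, 0, -0.5, 0, 0, 0, 1, 0, 0, 0, 0, 0, 0, 1])

```text
t: 16.15
position: [0.5283, -0.2852, 0.1334]
tool_rot: [[0.094, 0.996, 0.006], [0.996, -0.094, -0.004], [-0.003, 0.006, -1.0]]
wrist_force: [0.1, 0.1, -0.7]
opening: 0.0168
grasp_force: 31.0
```

```bash
python3 p.py 0.5095 0.129 0.11 7.75 20 1
```

```text
at [ 0.5283 -0.2852  0.1334] yaw 84.59 t 16.15 F [ 0.1  0.1 -0.7] open 0.0168 gf 31.0
0.34, -0.05, 0.02, 0.01, -0, 0.96, 1,  0.34, -0.07, 0.02, 0, -0, 0.96, 1,  0.33, -0.09, 0.02, 0.01, -0, 0.96, 1,  0.33, -0.12, 0.02, 0, -0, 0.96, 1,  0.32, -0.14, 0.02, 0.01, -0, 0.96, 1, 
0.31, -0.16, 0.02, 0, -0, 0.96, 1,  0.3, -0.18, 0.02, 0, -0, 0.96, 1,  0.28, -0.2, 0.02, 0.01, -0, 0.96, 1,  0.27, -0.22, 0.02, 0, -0, 0.96, 1,  0.25, -0.23, 0.02, 0.01, -0, 0.96, 1, 
0.24, -0.25, 0.02, 0, -0, 0.96, 1,  0.22, -0.26, 0.02, 0, -0, 0.96, 1,  0.2, -0.28, 0.02, 0.01, -0, 0.96, 1,  0.18, -0.29, 0.02, 0, -0, 0.96, 1,  0.16, -0.3, 0.02, 0.01, -0, 0.96, 1, 
0.14, -0.32, 0.01, 0, -0, 0.96, 1,  0.12, -0.32, 0.02, 0.01, -0.01, 0.96, 1,  0.1, -0.33, 0.01, 0, -0, 0.96, 1,  0.08, -0.34, 0.02, 0.01, -0.01, 0.96, 1,  0.06, -0.34, 0.01, 0, -0, 0.97, 1, 

end err mm [ 0.19  0.32 -0.24]
```

Request:
move_arm(steps=[0.34, -0.05, 0.02, 0.01, 0, 0.96, 1, 0.34, -0.07, 0.02, 0, 0, 0.96, 1, 0.33, -0.09, 0.02, 0.01, 0, 0.96, 1, 0.33, -0.12, 0.02, 0, 0, 0.96, 1, 0.32, -0.14, 0.02, 0.01, 0, 0.96, 1])

```text
t: 16.77
position: [0.5205, -0.1788, 0.1216]
tool_rot: [[0.419, 0.908, -0.005], [0.908, -0.419, 0.003], [0.001, -0.006, -1.0]]
wrist_force: [-0.6, 0.1, -1.1]
opening: 0.0172
grasp_force: 31.0
```

Request:
move_arm(steps=[0.31, -0.16, 0.02, 0, 0, 0.96, 1, 0.3, -0.18, 0.02, 0, 0, 0.96, 1, 0.28, -0.2, 0.02, 0.01, 0, 0.96, 1, 0.27, -0.22, 0.02, 0, 0, 0.96, 1, 0.25, -0.23, 0.02, 0.01, 0, 0.96, 1])

```text
t: 17.4
position: [0.5153, -0.0753, 0.1159]
tool_rot: [[0.694, 0.72, -0.006], [0.72, -0.694, 0.003], [-0.002, -0.007, -1.0]]
wrist_force: [0.7, 0.5, -0.2]
opening: 0.0169
grasp_force: 31.0
```

Request:
move_arm(steps=[0.24, -0.25, 0.02, 0, 0, 0.96, 1, 0.22, -0.26, 0.02, 0, 0, 0.96, 1, 0.2, -0.28, 0.02, 0.01, 0, 0.96, 1, 0.18, -0.29, 0.02, 0, 0, 0.96, 1, 0.16, -0.3, 0.02, 0.01, 0, 0.96, 1])

```text
t: 18.02
position: [0.5106, 0.0271, 0.1102]
tool_rot: [[0.892, 0.452, -0.007], [0.452, -0.892, 0.004], [-0.004, -0.007, -1.0]]
wrist_force: [0.5, -0.6, 0.4]
opening: 0.017
grasp_force: 31.0
```

Request:
move_arm(steps=[0.14, -0.32, 0.01, 0, 0, 0.96, 1, 0.12, -0.32, 0.02, 0.01, 0, 0.96, 1, 0.1, -0.33, 0.01, 0, 0, 0.96, 1, 0.08, -0.34, 0.02, 0, 0, 0.96, 1, 0.06, -0.34, 0.01, 0, 0, 0.97, 1])

```text
t: 18.65
position: [0.5061, 0.1306, 0.1064]
tool_rot: [[0.991, 0.132, -0.007], [0.132, -0.991, 0.004], [-0.007, -0.005, -1.0]]
wrist_force: [-0.1, -0.2, -0.7]
opening: 0.0171
grasp_force: 31.0
```

Request:
move_arm(steps=[0, 0, 0.3, 0, 0, 0, 1, 0, 0, 0.3, 0, 0, 0, 1, 0, 0, 0, 0, 0, 0, 1, 0, 0, 0, 0, 0, 0, 1])

```text
t: 19.15
position: [0.5074, 0.1296, 0.0717]
tool_rot: [[0.991, 0.134, -0.005], [0.134, -0.991, 0.004], [-0.004, -0.005, -1.0]]
wrist_force: [0.5, 0.4, 0.1]
opening: 0.0171
grasp_force: 31.0
```

```bash
python3 p.py 0.5095 0.129 0.03 7.75 5 1; python3 - <<'E'
from station import r
from h import *
z=r.read_state()["position"][2]
c=r.camera("wrist");m=masks(c["image"])["blue"]
n,l,st,ce=cv2.connectedComponentsWithStats(m)
for i in range(1,n):
  if st[i,4]>1500:
    print(st[i])
[print(*o) for o in blobs(c,"blue",z+.011,1500)]
cv2.imwrite("pics/w4.png",c["image"][...,::-1])
E
```

```text
at [0.5074 0.1296 0.0717] yaw 7.7 t 19.15 F [0.5 0.4 0.1] open 0.0171 gf 31.0
0.01, 0, 0.14, -0.01, 0.01, -0, 1,  0.01, 0, 0.14, -0.01, 0.01, -0, 1,  0.01, 0.01, 0.14, -0.02, 0.01, -0, 1,  0, 0, 0.14, -0.01, 0.01, -0.01, 1,  0, 0.01, 0.13, -0.02, 0.02, -0, 1, 

end err mm [ 0.26  0.27 -0.27]
[ 146  120   62  197 7378]
[ 294  132   47  245 9846]
7378 [177.4 213.1] [0.5285 0.1877] [0.5239 0.187 ] [0.0839 0.0167] 7.6
9846 [316.9 250.4] [0.5192 0.1302] [0.5133 0.1293] [0.1119 0.0176] 7.8
```

View pics/w4.png

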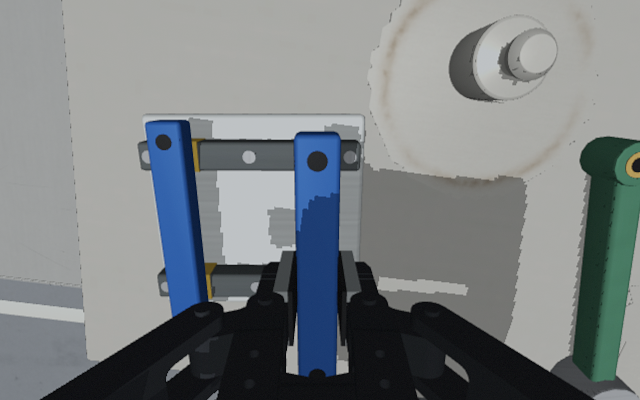

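Slat a is held at (317,160) to (317,377), and slat b rests on its marks. The shift needed is about +1.3 and -0.8 mm, then down.

Request:
move_arm(steps=[0.01, 0.01, 0.25, -0.02, 0.01, 0, 1, 0.01, 0, 0.25, -0.01, 0.01, 0, 1, 0, 0, 0.15, -0.02, 0.01, 0, 1, 0, 0, 0.03, -0.01, 0.01, 0, 1, 0, 0, 0, 0, 0, 0, 1])

```text
t: 19.82
position: [0.5086, 0.1299, 0.0312]
tool_rot: [[0.991, 0.135, -0.001], [0.135, -0.991, 0.0], [-0.001, -0.0, -1.0]]
wrist_force: [-0.2, 0.5, 0.3]
opening: 0.0171
grasp_force: 31.0
```

Request:
move_arm(steps=[0, 0, 0.04, 0, 0, 0, 1, 0, 0, 0, 0, 0, 0, 1])

```text
t: 20.08
position: [0.5091, 0.1299, 0.0294]
tool_rot: [[0.991, 0.135, 0.001], [0.135, -0.991, 0.0], [0.001, -0.0, -1.0]]
wrist_force: [0.3, 0.1, 0.4]
opening: 0.0168
grasp_force: 31.1
```

Request:
move_arm(steps=[0, 0.015, 0, 0, 0, 0, 1, 0, 0, 0.02, 0, 0, 0, 1, 0, 0, 0, 0, 0, 0, 1])

```text
t: 20.45
position: [0.5091, 0.1291, 0.0293]
tool_rot: [[0.991, 0.135, -0.001], [0.135, -0.991, 0.0], [-0.001, -0.001, -1.0]]
wrist_force: [-4.5, -0.5, 8.8]
opening: 0.0172
grasp_force: 32.1
```

Request:
move_arm(steps=[0, 0, 0, 0, 0, 0, 0.4, 0, 0, 0, 0, 0, 0, 0.3, 0, 0, 0, 0, 0, 0, 0.3])

```text
t: 20.82
position: [0.5085, 0.1289, 0.0274]
tool_rot: [[0.991, 0.135, -0.001], [0.135, -0.991, 0.0], [-0.001, -0.0, -1.0]]
wrist_force: [-0.1, -0.1, -0.0]
opening: 0.0302
grasp_force: 0.0
```

Request:
move_arm(steps=[0, 0, -0.3, 0, 0, 0, 0.3, 0, 0, -0.7, 0, 0, 0, 0.3, 0, 0, -0.8, 0, 0, 0, 0.3, 0, 0, -0.4, 0, 0, 0, 0.3, 0, 0, 0, 0, 0, 0, 0.3])

```text
t: 21.45
position: [0.5108, 0.1291, 0.1634]
tool_rot: [[0.991, 0.135, 0.007], [0.135, -0.991, 0.001], [0.007, 0.0, -1.0]]
wrist_force: [0.4, -0.5, -0.8]
opening: 0.0297
grasp_force: 0.0
```

```bash
python3 - <<'E'
from station import r
from h import *
c=r.camera("wrist");cv2.imwrite("pics/w5.png",c["image"][...,::-1])
[print(*o) for o in blobs(c,"blue",.040,1000)+blobs(c,"green",.026,300)+blobs(c,"yellow",.024,10)]
E
python3 p.py 0.4501 -0.0694 0.13 15.3 10 -0.2
```

```text
3200 [219.9 190.6] [0.504  0.2041] [0.5008 0.2039] [0.1184 0.0186] 7.9
3002 [316.6 190.8] [0.5142 0.1286] [0.5111 0.1283] [0.1185 0.0173] 7.8
4799 [520.4 216.8] [ 0.5108 -0.0468] [ 0.5059 -0.0516] [0.1621 0.0355] 17.8
48 [232.6 142.8] [0.5414 0.2004] [0.5412 0.2004] [0.0159 0.0017] 7.7
33 [238.8 235.9] [0.4621 0.1896] [0.4619 0.1896] [0.0149 0.0017] 7.8
at [0.5094 0.1289 0.1611] yaw 7.74 t 21.5 F [-0.1 -0.8 -0.2] open 0.0298 gf 0.0
-0.14, 0.31, 0.05, -0, -0, -0.19, -0.2,  -0.15, 0.31, 0.05, -0, -0, -0.19, -0.2,  -0.15, 0.31, 0.05, -0, -0, -0.19, -0.2,  -0.15, 0.31, 0.05, 0, -0, -0.19, -0.2,  -0.16, 0.31, 0.05, 0, -0.01, -0.19, -0.2, 
-0.16, 0.3, 0.05, 0, -0, -0.19, -0.2,  -0.17, 0.3, 0.05, 0, -0.01, -0.19, -0.2,  -0.17, 0.3, 0.06, 0, -0, -0.19, -0.2,  -0.18, 0.3, 0.05, 0, -0.01, -0.18, -0.2,  -0.18, 0.3, 0.06, 0, -0, -0.19, -0.2, 

end err mm [0.04 0.04 0.29]
```

View pics/w5.png

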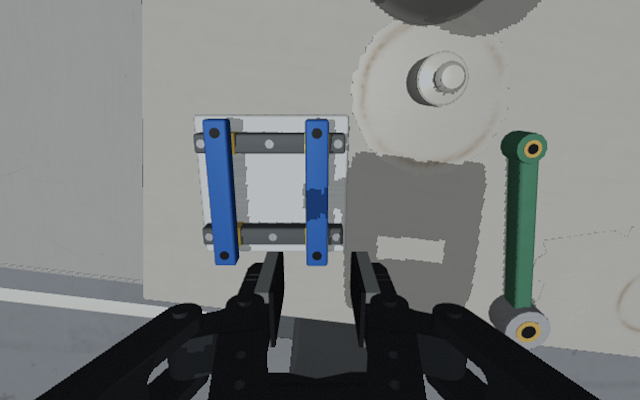

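Both slats lie square on their marks at (220,191) and (317,191). The lever's eye is at (533,149) and its boss at (528,332). Moving to the lever.

Request:
move_arm(steps=[-0.14, 0.31, 0.05, 0, 0, -0.19, -0.2, -0.15, 0.31, 0.05, 0, 0, -0.19, -0.2, -0.15, 0.31, 0.05, 0, 0, -0.19, -0.2, -0.15, 0.31, 0.05, 0, 0, -0.19, -0.2, -0.16, 0.31, 0.05, 0, 0, -0.19, -0.2])

```text
t: 22.12
position: [0.4777, 0.0294, 0.1425]
tool_rot: [[0.98, 0.201, -0.005], [0.201, -0.98, 0.001], [-0.004, -0.002, -1.0]]
wrist_force: [-0.5, 0.5, -0.3]
opening: 0.0514
grasp_force: 0.0
```

Request:
move_arm(steps=[-0.16, 0.3, 0.05, 0, 0, -0.19, -0.2, -0.17, 0.3, 0.05, 0, 0, -0.19, -0.2, -0.17, 0.3, 0.06, 0, 0, -0.19, -0.2, -0.18, 0.3, 0.05, 0, 0, -0.18, -0.2, -0.18, 0.3, 0.06, 0, 0, -0.19, -0.2])

```text
t: 22.75
position: [0.4478, -0.0696, 0.1264]
tool_rot: [[0.964, 0.264, -0.004], [0.264, -0.964, 0.002], [-0.003, -0.003, -1.0]]
wrist_force: [0.5, 0.6, 0.4]
opening: 0.0514
grasp_force: 0.0
```

Request:
move_arm(steps=[0, 0, 0, 0, 0, 0, -0.2, 0, 0, 0, 0, 0, 0, -0.2])

```text
t: 23.0
position: [0.4489, -0.0689, 0.1276]
tool_rot: [[0.965, 0.264, -0.002], [0.264, -0.965, 0.001], [-0.002, -0.002, -1.0]]
wrist_force: [-0.6, 0.3, 0.7]
opening: 0.0512
grasp_force: 0.0
```

```bash
python3 - <<'E'
from station import r
from h import *
c=r.camera("wrist");cv2.imwrite("pics/w6.png",c["image"][...,::-1])
[print(*o) for o in blobs(c,"green",.026,300)]
h=cv2.cvtColor(c["image"],cv2.COLOR_RGB2HSV);m=cv2.inRange(h,(15,100,80),(34,255,255))
n,l,st,ce=cv2.connectedComponentsWithStats(m)
for i in range(1,n):
  if st[i,4]>60: print(st[i],ce[i],ray(c,ce[i],.028),ray(c,ce[i],.034))
E
python3 p.py 0.4501 -0.0694 0.003 15.3 5 -0.2
```

```text
4909 [316.1 113.7] [ 0.5077 -0.0531] [ 0.5023 -0.0549] [0.1529 0.0232] 15.3
[306   0  22  23 259] [316.30888031  10.72200772] [[ 0.56978444 -0.03625455  0.028     ]] [[ 0.56857118 -0.03660013  0.034     ]]
[62 89  6 26 83] [ 63.60240964 101.20481928] [[0.47321936 0.11187745 0.028     ]] [[0.47439086 0.10787361 0.034     ]]
[301 247  29  26 380] [315.53684211 259.42894737] [[ 0.40593224 -0.08054639  0.028     ]] [[ 0.40876546 -0.07979814  0.034     ]]
at [ 0.4492 -0.0688  0.1279] yaw 15.31 t 23.05 F [0.4 0.3 0. ] open 0.0513 gf 0.0
0, 0, 0.42, -0, 0, 0, -0.2,  0, 0, 0.42, -0.01, 0, 0, -0.2,  0.01, 0.01, 0.41, -0, 0.01, 0, -0.2,  0, 0, 0.42, -0.01, 0, 0, -0.2,  0, 0, 0.41, -0, 0.01, 0, -0.2, 

end err mm [ 0.36 -0.21 -0.06]
```

View pics/w6.png

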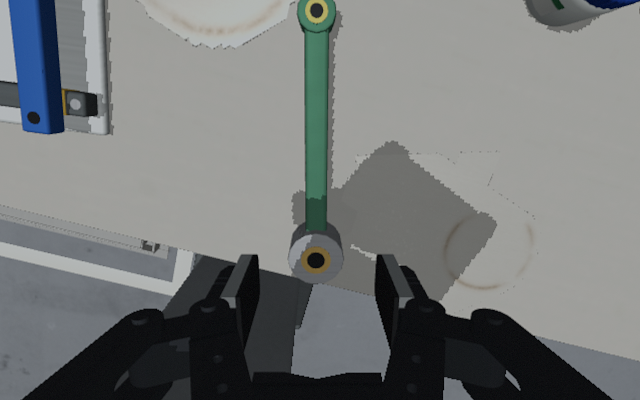

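Request:
move_arm(steps=[0, 0, 0.6, 0, 0, 0, -0.2, 0, 0, 0.6, -0.01, 0.01, 0, -0.2, 0, 0, 0.6, 0, 0, 0.05, -0.2, 0, 0, 0.25, 0, 0, 0, -0.2, 0, 0, 0, 0, 0, 0, -0.2], newtons=80)

```text
t: 23.68
position: [0.4489, -0.0689, 0.0048]
tool_rot: [[0.965, 0.261, -0.002], [0.261, -0.965, 0.001], [-0.001, -0.001, -1.0]]
wrist_force: [0.3, -0.4, -0.1]
opening: 0.0511
grasp_force: 0.0
```

Request:
move_arm(steps=[0, 0, 0.02, 0, 0, 0, 1, 0, 0, 0, 0, 0, 0, 1, 0, 0, 0, 0, 0, 0, 1, 0, 0, 0, 0, 0, 0, 1, 0, 0, 0, 0, 0, 0, 1])

```text
t: 24.3
position: [0.4505, -0.0696, 0.0058]
tool_rot: [[0.966, 0.26, 0.002], [0.26, -0.966, -0.0], [0.002, 0.001, -1.0]]
wrist_force: [-0.8, 2.6, 6.3]
opening: 0.014
grasp_force: 80.0
```

Request:
move_arm(steps=[0, 0, -0.1, 0, 0, 0, 1, 0, 0, -0.3, 0, 0, 0, 1, 0, 0, -0.6, 0, 0, 0, 1, 0, 0, -0.6, 0, 0, 0, 1, 0, 0, -0.4, 0, 0, 0, 1])

```text
t: 24.92
position: [0.449, -0.0695, 0.1253]
tool_rot: [[0.965, 0.261, 0.001], [0.261, -0.965, -0.001], [0.001, 0.001, -1.0]]
wrist_force: [2.2, -0.2, -5.1]
opening: 0.0145
grasp_force: 78.8
```

```bash
python3 - <<'E'
from station import r
s=r.read_state();print(s["torque"],s["wrist_force"])
c=r.camera("scene");import cv2;cv2.imwrite("pics/s7.png",cv2.resize(c["image"][130:290,180:420,::-1],None,fx=2.5,fy=2.5))
E
python3 p.py 0.505 0.1660 0.125 97.6 25 1
```

```text
[-0.00570235 -0.01701964 -0.01073266] [ 2.23348957 -0.18981364 -5.13234544]
at [ 0.4508 -0.0701  0.1283] yaw 15.11 t 24.98 F [ 2.   0.  -2.5] open 0.0143 gf 78.9
0.08, -0.14, 0, 0, -0, -0.82, 1,  0.08, -0.14, 0, 0, -0, -0.83, 1,  0.09, -0.13, 0, 0, -0, -0.82, 1,  0.1, -0.13, 0, 0, -0, -0.83, 1,  0.11, -0.12, 0, 0, -0, -0.82, 1, 
0.11, -0.12, 0, 0, -0, -0.83, 1,  0.12, -0.11, 0, 0, 0, -0.82, 1,  0.13, -0.1, 0, 0, 0, -0.83, 1,  0.13, -0.09, 0, 0.01, 0, -0.82, 1,  0.14, -0.09, 0, 0, 0, -0.83, 1, 
0.14, -0.08, 0, 0.01, 0, -0.82, 1,  0.15, -0.07, 0, 0, 0, -0.83, 1,  0.15, -0.06, 0, 0.01, 0, -0.82, 1,  0.15, -0.05, 0, 0, 0, -0.83, 1,  0.15, -0.04, 0, 0.01, 0, -0.82, 1, 
0.16, -0.04, 0.01, 0, 0, -0.83, 1,  0.16, -0.03, 0, 0.01, 0, -0.82, 1,  0.16, -0.02, 0.01, 0, 0, -0.83, 1,  0.16, -0.01, 0, 0.01, 0, -0.82, 1,  0.16, 0, 0.01, 0, 0, -0.83, 1, 
0.16, 0.01, 0, 0.01, 0, -0.82, 1,  0.16, 0.02, 0.01, 0, 0, -0.83, 1,  0.16, 0.03, 0, 0.01, 0, -0.82, 1,  0.15, 0.04, 0.01, 0, 0, -0.83, 1,  0.16, 0.06, 0, 0.01, 0.01, -0.82, 1, 

end err mm [-0.11 -0.28 -0.16]
```

View pics/s7.png

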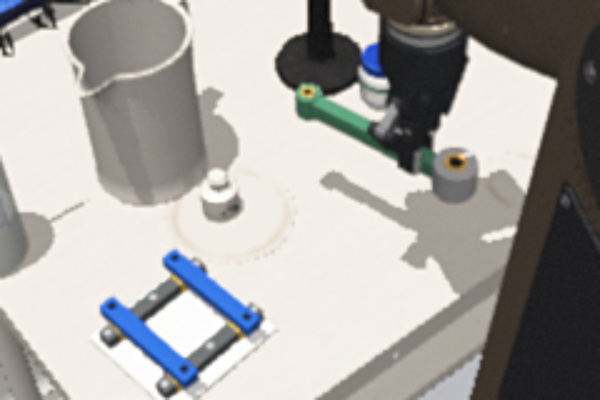

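The lever is lifted and level: in the crop its eye is at (308,95) and its boss at (457,165). The crib is undisturbed. Carrying it over.

Request:
move_arm(steps=[0.08, -0.14, 0, 0, 0, -0.82, 1, 0.08, -0.14, 0, 0, 0, -0.83, 1, 0.09, -0.13, 0, 0, 0, -0.82, 1, 0.1, -0.13, 0, 0, 0, -0.83, 1, 0.11, -0.12, 0, 0, 0, -0.82, 1])

```text
t: 25.6
position: [0.4604, -0.0215, 0.1238]
tool_rot: [[0.85, 0.527, -0.0], [0.527, -0.85, 0.0], [-0.0, -0.0, -1.0]]
wrist_force: [0.4, -0.5, -6.1]
opening: 0.0143
grasp_force: 78.7
```

Request:
move_arm(steps=[0.11, -0.12, 0, 0, 0, -0.83, 1, 0.12, -0.11, 0, 0, 0, -0.82, 1, 0.13, -0.1, 0, 0, 0, -0.83, 1, 0.13, -0.09, 0, 0, 0, -0.82, 1, 0.14, -0.09, 0, 0, 0, -0.83, 1])

```text
t: 26.22
position: [0.4714, 0.0259, 0.1243]
tool_rot: [[0.665, 0.747, 0.0], [0.747, -0.665, -0.0], [0.0, 0.0, -1.0]]
wrist_force: [0.5, 0.3, -4.9]
opening: 0.0144
grasp_force: 78.6
```

Request:
move_arm(steps=[0.14, -0.08, 0, 0, 0, -0.82, 1, 0.15, -0.07, 0, 0, 0, -0.83, 1, 0.15, -0.06, 0, 0, 0, -0.82, 1, 0.15, -0.05, 0, 0, 0, -0.83, 1, 0.15, -0.04, 0, 0, 0, -0.82, 1])

```text
t: 26.85
position: [0.4825, 0.0728, 0.1242]
tool_rot: [[0.426, 0.905, 0.0], [0.905, -0.426, -0.0], [0.0, 0.0, -1.0]]
wrist_force: [0.2, 0.3, -4.6]
opening: 0.0143
grasp_force: 78.6
```

Request:
move_arm(steps=[0.16, -0.04, 0, 0, 0, -0.83, 1, 0.16, -0.03, 0, 0, 0, -0.82, 1, 0.16, -0.02, 0, 0, 0, -0.83, 1, 0.16, -0.01, 0, 0, 0, -0.82, 1, 0.16, 0, 0, 0, 0, -0.83, 1])

```text
t: 27.48
position: [0.4923, 0.1203, 0.1242]
tool_rot: [[0.151, 0.989, 0.0], [0.989, -0.151, -0.0], [-0.0, 0.0, -1.0]]
wrist_force: [0.0, 0.7, -4.9]
opening: 0.0141
grasp_force: 78.6
```

Request:
move_arm(steps=[0.16, 0.01, 0, 0, 0, -0.82, 1, 0.16, 0.02, 0, 0, 0, -0.83, 1, 0.16, 0.03, 0, 0, 0, -0.82, 1, 0.15, 0.04, 0, 0, 0, -0.83, 1, 0.16, 0.06, 0, 0, 0, -0.82, 1])

```text
t: 28.1
position: [0.5037, 0.1676, 0.1241]
tool_rot: [[-0.136, 0.991, 0.0], [0.991, 0.136, -0.0], [-0.0, 0.0, -1.0]]
wrist_force: [0.0, -0.8, -5.1]
opening: 0.0145
grasp_force: 78.6
```

Request:
move_arm(steps=[0, 0, 0.2, 0, 0, 0, 1, 0, 0, 0.2, 0, 0, 0, 1, 0, 0, 0, 0, 0, 0, 1, 0, 0, 0, 0, 0, 0, 1])

```text
t: 28.6
position: [0.5036, 0.1666, 0.1]
tool_rot: [[-0.132, 0.991, -0.0], [0.991, 0.132, -0.0], [-0.0, -0.0, -1.0]]
wrist_force: [0.9, -0.7, -4.3]
opening: 0.0143
grasp_force: 78.6
```

```bash
python3 p.py 0.505 0.1660 0.094 97.7 2 1; python3 - <<'E'
from station import r
from h import *
c=r.camera("wrist");h=cv2.cvtColor(c["image"],cv2.COLOR_RGB2HSV);m=cv2.inRange(h,(15,100,80),(34,255,255))
z0=r.read_state()["position"][2]-.0058
n,l,st,ce=cv2.connectedComponentsWithStats(m)
for i in range(1,n):
  if st[i,4]>60: print(st[i],ce[i],ray(c,ce[i],z0+.028),ray(c,ce[i],z0+.034))
cv2.imwrite("pics/w8.png",c["image"][...,::-1])
E
```

```text
at [0.5036 0.1666 0.1   ] yaw 97.56 t 28.6 F [ 0.9 -0.7 -4.3] open 0.0143 gf 78.6
-0.01, 0.01, 0.05, -0, 0, -0.02, 1,  -0, 0.01, 0.05, -0, 0, -0.02, 1,  
end err mm [ 0.1  -0.21  0.02]
[365 252  26   5  76] [377.51315789 254.92105263] [[0.5241233  0.18597755 0.12261262]] [[0.52262105 0.18863335 0.12861262]]
[250 254  25   3  73] [261.67123288 255.        ] [[0.4807439  0.18012969 0.12261262]] [[0.48139476 0.18307574 0.12861262]]
[307 374  21   4  67] [316.85074627 375.49253731] [[0.50884253 0.12741243 0.12261262]] [[0.50809873 0.13297508 0.12861262]]
```

Request:
move_arm(steps=[-0.01, 0.02, 0.07, 0, 0, -0.03, 1, 0, 0, 0, 0, 0, 0, 1, 0, 0, 0, 0, 0, 0, 1, 0, 0, 0, 0, 0, 0, 1, 0, 0, 0, 0, 0, 0, 1])

```text
t: 29.28
position: [0.505, 0.1665, 0.0962]
tool_rot: [[-0.134, 0.991, 0.0], [0.991, 0.134, -0.0], [-0.0, 0.0, -1.0]]
wrist_force: [-0.0, -0.4, -5.3]
opening: 0.0144
grasp_force: 78.6
```

```bash
python3 p.py 0.505 0.1660 0.0955 97.7 1 1; python3 - <<'E'
from station import r
from h import *
c=r.camera("scene");cv2.imwrite("pics/s9.png",cv2.resize(c["image"][160:320,160:400,::-1],None,fx=2.5,fy=2.5))
P=np.array([[ .5060,.1661]]);
a=np.radians(97.7);ux=np.array([np.cos(a),np.sin(a)])  # towards eye
for nm,q,z in(("eye top",P+ux*.1235,.118),("boss top",P-ux*.043,.124)):
  p=np.append(q,z)-c["position"];k=np.array(c["orientation"]).T@p
  uv=c["K"]@np.array([k[0],-k[1],-k[2]]);print(nm,uv[:2]/uv[2],"crop",(uv[:2]/uv[2]-[160,160])*2.5)
E
```

```text
at [0.505  0.1665 0.0962] yaw 97.7 t 29.27 F [-0.  -0.4 -5.3] open 0.0144 gf 78.6
-0.01, -0, 0.01, 0.01, 0, 0, 1,  
end err mm [-0.09  0.09 -0.06]
eye top [202.68373799 267.66570132] crop [106.70934499 269.16425331]
boss top [262.33784058 219.78071242] crop [255.84460144 149.45178105]
```

View pics/s9.png

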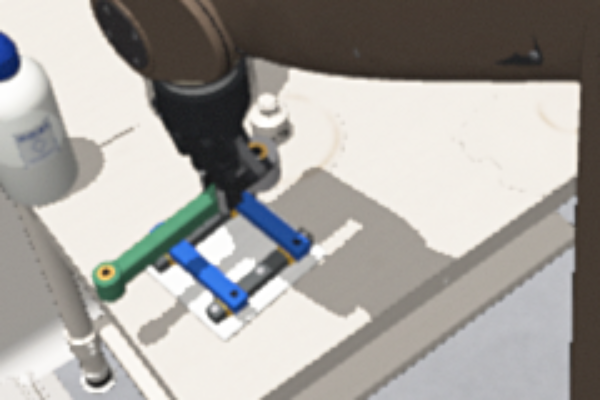

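The eye at (107,271) and boss at (259,151) match the predicted (107,269) and (256,149). So the lever is level, centred and about 5 cm above the slats. Handing in.

```bash
python3 -c "
from station import r
print(r.job_done())"
```

```text
the job is handed in; nothing more can be done
None
```

Job handed in at about 29 s: both slats lie square on their marks to within about 1 mm, and the lever is held level by its balance point about 5 cm above them, over the crib's middle; the hand-in returned no verdict.

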